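Unlock the storeroom strongbox and slide it open

ROBOT

A 6-joint arm with a two-finger parallel gripper is mounted at the origin on the work surface. World frame = base frame: x ahead of the robot, y to its left, z up, the work surface at z = 0. Lengths are in m, angles in rad, forces in N, time in s.
With the tool pointing down it reaches from about 0.325 to 0.925 m from the base axis. Payload 3.1 kg.
Tool frame: the origin (TCP) lies on the centre line of the jaws, within the pads' length; the fingertips stand 14 mm ahead of it and the grasp point (between the pads) lies 5 mm behind it; z points along the fingers, y is the line along which they close (so a half turn about z gives the same grasp; the last joint's range is limited). The gripper opens to 85 mm and grips with 20 to 120 N. Pads are 22 mm wide; open, the fingers measure 114 mm over their backs; the gripper's body (76 mm by 85 mm) begins 54 mm behind the grasp point. The pads swing forward as they close: fully open they stand 13 mm farther back than shut.
Start: joints at [1.153, 0.217, 1.613, -0, 1.311, -0.112], TCP at [0.188, 0.596, 0.245] pointing down, gripper open.
Joint ranges: [-2.75, 2.75], [-0.78, 2.1], [0.31, 2.55], [-1.13, 4.27], [0.13, 2.63], [-2.58, 2.58]. Speed limits (rad/s): [2.79, 2.79, 3.14, 3.14, 3.14, 3.14].

INTERFACE

Orientations are given as a unit quaternion [w, x, y, z].
In Python, from rig import env gives the robot as it stands. The module is installed in compiled form; this text tells all that it offers.
- The arm moves only by the shell command python3 -m pendant 'ROWS'. ROWS is a JSON object of lists of equal length, an entry for each row: "offset": the shift along the tool's x, y, z in units of 250 mm (1.0 is 250 mm), a list of three; "roll": the turn about the tool's z in units of pi rad (1.0 is pi rad); "gripper": the finger opening in mm, from 0 to 85.4. A call has 1 to 12 rows; each row is the pose to reach, as a shift and turn from the pose commanded when the call began, along the tool's axes at that moment, turning the shorter way round; what a row does not reach only later rows make up. A row lasts 1/8 s, in which the tool goes at most 62.5 mm and 10.7 degrees, less where a joint would pass 70% of its speed; a pose out of reach is approached as far as the arm can. A call with a number of a shift or a turn outside -1 to 1 is refused whole. A call with a gripper value outside its range is refused whole. The fingers move at their own pace and stop on an object; the grip force is fixed at half the most. Time passes only in rows, so rows that repeat a pose let the fingers close. It gives the time, the measured TCP pose, the force, the opening and the grip force at its end, in the units of the state.
- env.read_state(): the state, without advancing time (a new reading comes with each control period).
- env.get_image(name): name is "scene" or "side" or "wrist"; returns the picture (420x560x3 uint8, blue, green, red); there is no depth.
- env.camera_model(name): a dict with "camera_matrix" (3x3 intrinsics, pixels), "world_to_cam" (4x4, takes a point from world to camera coordinates); the wrist camera has in their place "mount" (4x4, takes a point from camera to tool coordinates, whose origin is the TCP and whose axes are the flange's). Camera axes: x right, y up, looking along -z (the intrinsics and any distortion apply to the point x, -y, -z); pixel columns grow to the right and rows downward; lengths in m; the calibration is good to about 2 mm. A picture is of the moment at which its call begins: read the wrist's pose just before it. camera_model takes no time and is no camera call.
- env.job_done(): hands the job in; it is judged then, once.
The state is a dict: "t": time; "joints": joint angles; "joint_vel": joint speeds; "joint_torque": joint torques, N m; "ee_pos": TCP position; "eef_rot": TCP orientation; "ft_force": force on the tool from outside, world axes, zero at the start; "ft_torque": the same for the moment, N m; "grip_width": opening from 0.0 (shut) to 1.0 (fully open); "finger_force": force on a finger pad.
Only numpy, scipy, OpenCV 4.12 (cv2) and the standard library are available. Lean on these libraries where they do the work, as an engineer would, in place of code of your own. Each camera call takes 0.05 s, during which the arm holds its last target. There are 200 camera calls.

TASK

Take the key with the flat cross-bar head out of the wooden block, put it fully home in the strongbox's lock, feeling for the angle of the slot, and turn it clockwise as far as it goes to draw the hidden bolt. Then slide the strongbox's cover fully open by its upright lip and leave it open, with the turned key standing in the lock. Leave the round-headed key in the block and do not knock over or push aside the stock standing around.

Things in the scene. Friction and masses are not known exactly. Their poses are not given: they have to be found in the camera images.
- strongbox: low grey steel strongbox fixed to the bench, 160 mm (its x) by 360 mm (its y), 78 mm tall; origin: centre of its underside. Its -y end (100 mm) is the lock housing, then an opening shut by an aluminium sliding cover (top 76.5 mm high, steel rails to 81.5 mm at its x = +-68 to +-80 mm); its +y end is a deck over which the cover slides. A hidden bolt holds the cover.
- keyhole (a point): on the lock's axis at the upper face of the slotted face plate, 76 mm high; axes of the strongbox (NOT of the slot). A round mouth, 31 mm bore, stands 8 mm above the plate. Through-slot 29 x 10 mm, its long way turned from the strongbox's x by an unknown angle up to 0.6 rad either way. A key at a wrong angle lands on the plate; within about 0.15 rad it drops through. Plate 8 mm thick.
- latch (a joint): the lock's inner turning part, turned by the key's wings, rad: 0 locked, 1.1 at its stop (clockwise from above); the bolt is withdrawn from about 0.75. There is up to about 0.3 rad of play between key and latch.
- lip (a point): centre of the upright lip on the cover, 110 mm (along the strongbox's x) x 8 mm thick x 32 mm tall, top 108.5 mm above the bench; axes of the strongbox. Pushed or pulled along the strongbox's +y, the cover slides with 3 N of friction. Shut, the lip lies 165 mm to the +y side of the lock's axis.
- cover (a joint): travel of the sliding cover, m: 0 shut, 0.12 at its stop (fully open). Bolted, it moves only 2 mm.
- key_head (a point): the strongbox's key: steel, 109 mm long, 0.15-0.27 kg, upright in the key block; centre of its flat cross-bar head, 60 (its x) x 12 (its y) x 24 mm tall; z up. Tip 97 mm below. From the tip up: two wings 26 mm across (along the bar, x), 6 mm thick, 14 mm tall, rounded end; 7 mm shank; 40 mm flange at 38-42 mm that rests on the block. The same after half a turn.
- key_tip (a point): centre of the tip (lowest point) of that key; axes as key_head
- spare_head (a point): centre of the head of another key, like the first but with a round knob head 42 mm across, 24 mm tall; it stays in the block. Which key stands in which hole varies.
- rack: fixed wooden key block, 70 mm (its x) x 200 mm (its y) x 46 mm tall, origin at the centre of its underside; two holes of 30 mm bore at y = -55 and +55 mm, in which the keys stand 110 mm apart with their flanges on its top.
- lock_floor (a point): on the lock's axis, floor of the chamber under the plate, 28 mm below keyhole; axes of the strongbox. The key is fully home when its tip stands here; only then are its wings below the plate and it can turn, clockwise seen from above, about 1.0 to 1.5 rad to a firm stop, needing about 0.1 Nm. Home, its flange is 2 mm above the mouth. Turned, it is held in under the plate.
- sauce: bystander: brown glass sauce bottle, 64 mm across, 200 mm tall; origin at the centre of its underside
- jar: bystander: squat jar with a red lid, 72 mm across, 100 mm tall, stands between the task's things; origin at the centre of its underside
- can: bystander: food can, 74 mm across, 110 mm tall; origin at the centre of its underside
- oil: bystander: green oil bottle, 70 mm across, 220 mm tall; origin at the centre of its underside
- bowl: bystander: white bowl, 120 mm across, 50 mm tall; origin at the centre of its underside
- spoon_grip (a point): bystander: long-handled spoon lying on the bench (a point on its handle)
- carton: bystander: carton 70 x 100 x 90 mm tall; origin at the centre of its underside
Things that resemble listed ones, but are neither listed nor needed, are in the scene too. What is shaped like the part that bears key_head but blue or purple is not meant.

How it is judged:
By the outcome, as a careful person would: the job done as asked, in the order asked, and still so for the second after the job is handed in, with the robot touching nothing.
It also fails if it takes over 67 s, if anything falls off the work surface, if the arm or the gripper's body presses on something with over 40 N, if the wrist force passes 120 N, or if a joint passes its speed limit or range.

## Working session

There is one attempt and no reset: what is moved stays moved. The work goes in short steps, Python scripts to look and compute and a shell command to move; the robot and the scene stay as the last step left them, time stands still between calls to the robot, and variables do not carry over. Pictures are saved under pics/ and viewed, at most 10 in all, crops included, and the job is handed in when it is done.

```bash
mkdir -p pics; python3 - <<'E'
from rig import env
import cv2,numpy as np
s=env.read_state();print({k:np.round(v,3).tolist() for k,v in s.items()})
for n in("scene","side","wrist"):
    cv2.imwrite(f"pics/{n}0.png",env.get_image(n));m=env.camera_model(n);print(n,{k:np.round(v,4).tolist() if not isinstance(v,str) else v for k,v in m.items()})
E
```

```text
{'t': 0.0, 'joints': [1.153, 0.218, 1.615, -0.0, 1.311, -0.112], 'joint_vel': [0.001, 0.001, -0.002, -0.0, -0.002, 0.0], 'joint_torque': [0.001, -39.685, -30.386, -0.0, 0.01, -0.0], 'ee_pos': [0.188, 0.595, 0.244], 'eef_rot': [-0.0, 0.152, 0.988, -0.001], 'ft_force': [-0.127, -0.019, -0.17], 'ft_torque': [0.028, 0.067, -0.051], 'finger_force': 0.0, 'grip_width': 1.002}
scene {'camera_matrix': [[418.2363, 0.0, 276.4908], [0.0, 418.2363, 207.3991], [0.0, 0.0, 1.0]], 'world_to_cam': [[0.6035, 0.7971, -0.021, -0.2327], [-0.4263, 0.3448, 0.8363, 0.1938], [0.6738, -0.4957, 0.5479, -1.5634], [0.0, 0.0, 0.0, 1.0]]}
side {'camera_matrix': [[499.5822, 0.0, 270.0072], [0.0, 499.5822, 205.1737], [0.0, 0.0, 1.0]], 'world_to_cam': [[-0.9652, -0.2607, -0.0179, 0.4895], [0.1753, -0.6967, 0.6957, -0.2273], [-0.1938, 0.6683, 0.7182, -1.1339], [0.0, 0.0, 0.0, 1.0]]}
wrist {'camera_matrix': [[292.1482, 0.0, 276.6109], [0.0, 292.1482, 207.3353], [0.0, 0.0, 1.0]], 'mount': [[0.0009, 0.9637, 0.267, 0.0672], [1.0, -0.0009, -0.0004, -0.0003], [-0.0002, 0.267, -0.9637, -0.1296], [0.0, 0.0, 0.0, 1.0]]}
```

View pics/scene0.png

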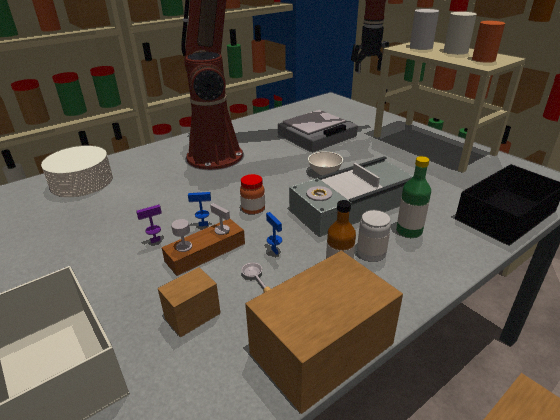

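View pics/side0.png

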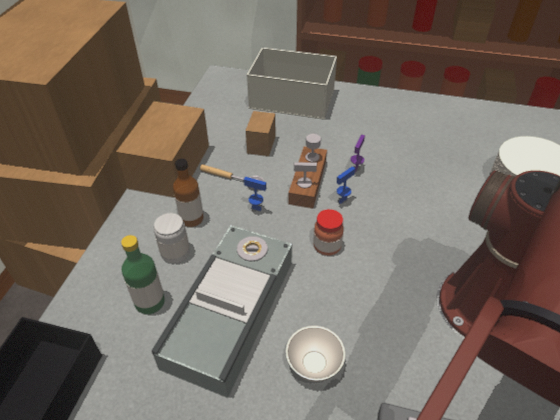

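The scene view shows the bar key near (220,213), the round key at (181,230), the lock at (319,193) and the lip at (367,175). In the side view the bar key is at (305,168), the round key at (313,143), the lock at (252,246) and the lip at (222,298). Next I'll zoom in to get accurate pixels.

```bash
cat > h.py <<'E'
from rig import env
import numpy as np,cv2
from scipy.spatial.transform import Rotation as R
def cam(n,s=None):
    m=env.camera_model(n);K=np.array(m["camera_matrix"])
    if n=="wrist":
        q=s["eef_rot"];T=np.eye(4);T[:3,:3]=R.from_quat([q[1],q[2],q[3],q[0]]).as_matrix();T[:3,3]=s["ee_pos"]
        W=T@np.array(m["mount"])
    else: W=np.linalg.inv(np.array(m["world_to_cam"]))
    return K,W
def ray(c,uv):
    K,W=c;d=np.linalg.inv(K)@[uv[0],uv[1],1];d=W[:3,:3]@[d[0],-d[1],-d[2]]
    return W[:3,3],d/np.linalg.norm(d)
def onz(c,uv,z):
    o,d=ray(c,uv);return o+d*(z-o[2])/d[2]
def tri(c1,u1,c2,u2):
    o,d=ray(c1,u1);p,e=ray(c2,u2);t=np.linalg.lstsq(np.c_[d,-e],p-o,rcond=None)[0]
    a,b=o+d*t[0],p+e*t[1];return (a+b)/2,np.linalg.norm(a-b)
def proj(c,P):
    K,W=c;q=(np.linalg.inv(W)@[*P,1])[:3];q=K@[q[0],-q[1],-q[2]];return q[:2]/q[2]
E
python3 - <<'E'
from h import *
S,D=cam("scene"),cam("side")
for n,a,b in[("key",(220,213),(305,168)),("spare",(181,229),(313,143)),("lock",(319,193),(252,246)),("lip",(367,175),(222,298))]:
    p,e=tri(S,a,D,b);print(n,p.round(3),round(e,4))
im=cv2.imread("pics/side0.png")
a=cv2.resize(im[215:395,150:310],None,fx=3.3,fy=3.3,interpolation=cv2.INTER_CUBIC)
b=cv2.resize(im[125:215,280:345],None,fx=4,fy=4,interpolation=cv2.INTER_CUBIC)
o=np.zeros((max(a.shape[0],b.shape[0]),a.shape[1]+b.shape[1],3),np.uint8);o[:a.shape[0],:a.shape[1]]=a;o[:b.shape[0],a.shape[1]:]=b
print(o.shape,a.shape);cv2.imwrite("pics/crop1.png",cv2.convertScaleAbs(o,alpha=1.4))
E
```

```text
key [ 0.477 -0.249  0.098] 0.0023
spare [ 0.478 -0.358  0.097] 0.0013
lock [0.543 0.029 0.082] 0.0041
lip [0.565 0.192 0.093] 0.0135
(594, 788, 3) (594, 528, 3)
```

View pics/crop1.png

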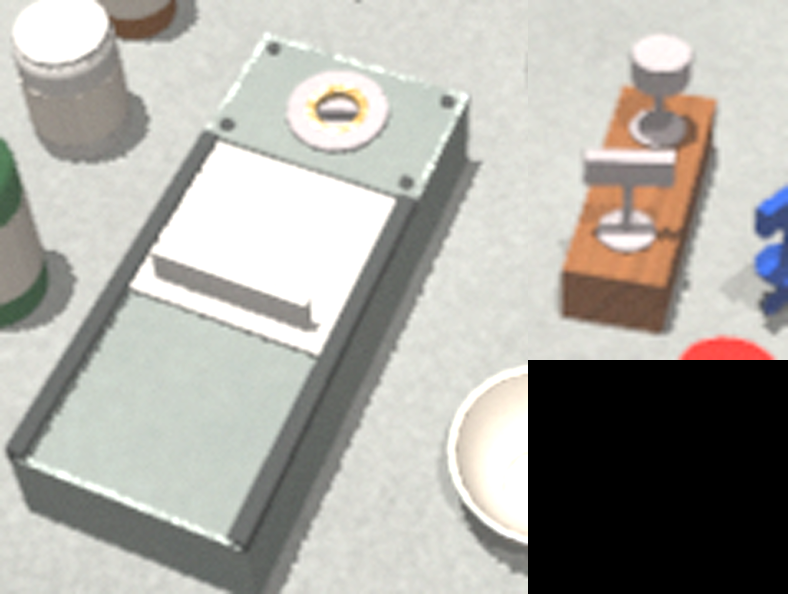

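The crop shows the box top corners at about (268,38), (468,97), (12,452) and (240,547), and the mouth centre at (337,110). The slot is visible inside the mouth. The bar head's top face is centred at (630,153), running about along world x.

```bash
cat >> h.py <<'E'
def yaw(s):
    q=s["eef_rot"];M=R.from_quat([q[1],q[2],q[3],q[0]]).as_matrix();return M,np.arctan2(M[1,1],M[0,1])
def plan(xyz,cy=None):
    """offset units and roll units to TCP xyz with closing-line world angle cy"""
    s=env.read_state();M,y=yaw(s);o=M.T@(np.array(xyz)-s["ee_pos"])/.25
    r=0 if cy is None else -((cy-y+np.pi/2)%np.pi-np.pi/2)/np.pi
    print("offset",o.round(3).tolist(),"roll",round(r,3),"yaw",round(y,3),"dist mm",np.linalg.norm(o)*250,"j6",s["joints"][5])
E
python3 - <<'E'
from h import *
S,D=cam("scene"),cam("side")
f=lambda x,y:(150+x/3.3,215+y/3.3)
g=lambda x,y:(280+(x-528)/4,125+y/4)
A,B,C,E=[onz(D,f(*p),z) for p,z in(((266,36),.078),((469,97),.078),((12,452),.0815),((240,547),.0815))]
for v in(A,B,C,E):print(v.round(4))
print("w,l",np.linalg.norm(A-B),np.linalg.norm(A-C),np.linalg.norm(B-E))
print("yaw x",np.arctan2(*(A-B)[1::-1]),"y",np.arctan2(*(C-A)[1::-1]),np.arctan2(*(E-B)[1::-1]))
print("mouth",onz(D,f(337,110),.084))
print("lip top ends",onz(D,f(155,252),.1085),onz(D,f(311,304),.1085))
print("bar ends",onz(D,g(586,153),.117),onz(D,g(675,155),.117), "ctr",onz(D,g(630,153),.117))
print("flange",onz(D,g(627,231),.05))
for n,uv,z in(("oil",(145,300),.0),("can",(173,250),0),("sauce",(190,217),0),("jar",(328,245),0)):print(n,onz(D,uv,z).round(3))
plan((.477,-.25,.244),np.pi/2)
E
```

```text
[ 0.6108 -0.0225  0.078 ]
[ 0.4529 -0.0028  0.078 ]
[0.6522 0.3324 0.0815]
[0.5019 0.3537 0.0815]
w,l 0.15905253672140737 0.3573697339158062 0.35991517830578956
yaw x -0.12410653514908258 y 1.4544382899676032 1.434341468637016
mouth [0.53859545 0.03623735 0.084     ]
lip top ends [0.61080126 0.19443692 0.1085    ] [0.50366628 0.20634949 0.1085    ]
bar ends [ 0.50344735 -0.24028466  0.117     ] [ 0.44663893 -0.25234898  0.117     ] ctr [ 0.4755388 -0.2472133  0.117    ]
flange [ 0.47465591 -0.24404949  0.05      ]
oil [0.759 0.181 0.   ]
can [0.754 0.026 0.   ]
sauce [ 0.754 -0.091 -0.   ]
jar [ 0.378 -0.086  0.   ]
offset [-2.121, -2.877, 0.006] roll -0.097 yaw 1.265 dist mm 893.5043986905846 j6 -0.11217570356679231
```

```bash
python3 -m pendant '{"offset":[[-0.707,-0.959,0],[-0.707,-0.959,0],[-0.707,-0.959,0],[-0.707,-0.959,0],[-0.707,-0.959,0],[-0.707,-0.959,0]],"roll":[0,0,0,0,0,0],"gripper":[85,85,85,85,85,85]}'
python3 -m pendant '{"offset":[[-0.707,-0.959,0],[-0.707,-0.959,0],[-0.707,-0.959,0],[-0.707,-0.959,0],[-0.707,-0.959,0],[-0.707,-0.959,0]],"roll":[0,0,0,0,0,0],"gripper":[85,85,85,85,85,85]}'
python3 -c "
from h import *
plan((.477,-.247,.244),1.78)"
```

```text
t: 0.9
ee_pos: [0.285, 0.3118, 0.2449]
eef_rot: [0.0, 0.155, 0.988, -0.0]
ft_force: [0.6, 0.2, -0.2]
grip_width: 0.996
finger_force: 0.0
t: 1.65
ee_pos: [0.3821, 0.0306, 0.2456]
eef_rot: [0.0, 0.155, 0.988, 0.0]
ft_force: [-0.9, 0.2, 0.6]
grip_width: 0.995
finger_force: 0.0
offset [-0.701, -0.941, 0.006] roll -0.166 yaw 1.26 dist mm 293.34350634507666 j6 -1.3637156497432716
```

```bash
python3 -m pendant '{"offset":[[-0.7,-0.94,0],[-0.7,-0.94,0],[-0.7,-0.94,0],[-0.7,-0.94,0],[-0.7,-0.94,0],[-0.7,-0.94,0],[-0.7,-0.94,0]],"roll":[-0.1,-0.1,-0.1,-0.1,-0.1,-0.1,-0.1],"gripper":[85,85,85,85,85,85,85]}'
python3 - <<'E'
from h import *
s=env.read_state();im=env.get_image("wrist");cv2.imwrite("pics/w1.png",im)
c=cam("wrist",s);print(s["joints"],yaw(s)[1])
print("pred key top",proj(c,(.4755,-.247,.117)),"flange",proj(c,(.4755,-.247,.05)))
import json;json.dump({k:np.array(v).tolist() for k,v in s.items()},open("w1.json","w"))
E
```

```text
t: 2.52
ee_pos: [0.4774, -0.2425, 0.2446]
eef_rot: [-0.001, -0.005, 1.0, 0.001]
ft_force: [0.0, 0.1, -0.1]
grip_width: 0.996
finger_force: 0.0
[-6.01605422e-01  2.79348334e-02  1.82388719e+00  1.08719554e-03
  1.29193384e+00 -2.18252733e+00] 1.580620284675933
pred key top [271.65416296 201.20468459] flange [272.49383284 186.627885  ]
```

View pics/w1.png

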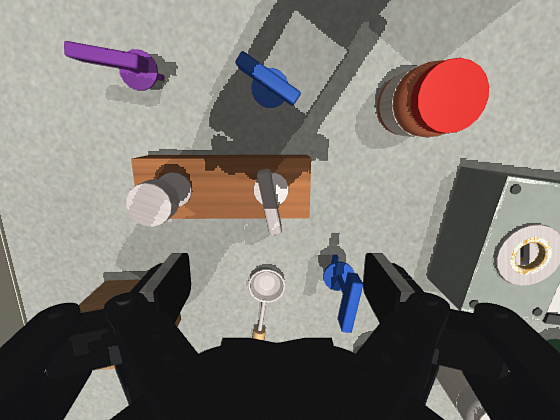

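The wrist view shows the bar head's top face running from about (264,171) to (276,234). The spare is at (150,205), the jar at (450,95), and the lock mouth at (530,253) with its slot visible.

```bash
python3 - <<'E'
from h import *
import json
s=json.load(open("w1.json"));c=cam("wrist",s)
im=cv2.imread("pics/w1.png");hsv=cv2.cvtColor(im,cv2.COLOR_BGR2HSV)
r=im[160:245,240:300];cv2.imwrite("pics/w1c.png",np.hstack([cv2.resize(r,None,fx=6,fy=6,interpolation=cv2.INTER_NEAREST),cv2.resize(im[210:295,490:558],None,fx=6,fy=6,interpolation=cv2.INTER_NEAREST)[:,:408]]))
for p in((264,171),(276,234),(270,202)):print(onz(c,p,.117).round(4))
for p in((530,252),):print("mouth",onz(c,p,.084).round(4))
E
```

```text
[ 0.4481 -0.2539  0.117 ]
[ 0.5072 -0.2427  0.117 ]
[ 0.4763 -0.2485  0.117 ]
mouth [0.5375 0.0315 0.084 ]
```

View pics/w1c.png

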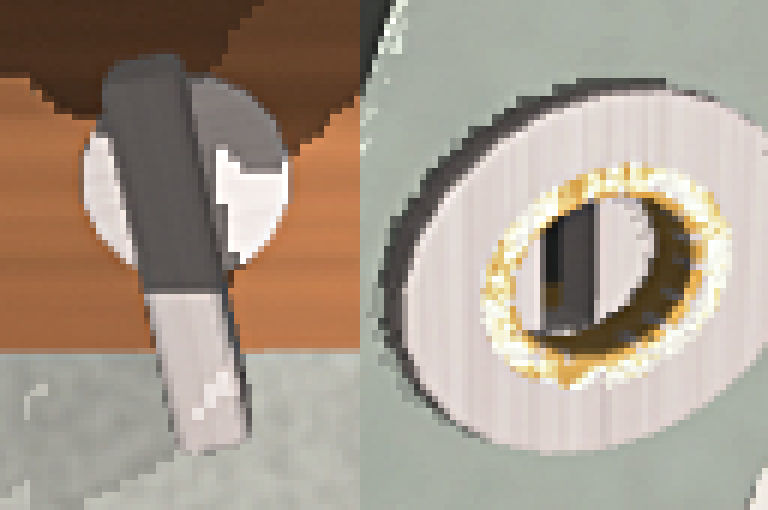

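The crop shows the bar head leaning about 0.19 rad from world x. The slot's long edges run nearly vertically in the image, at crop x = 540 and 597.

```bash
python3 - <<'E'
from h import *
import json
s=json.load(open("w1.json"));c=cam("wrist",s)
f=lambda x,y:(490+(x-360)/6,210+y/6)
for a,b,z in(((540,225),(540,315),.076),((597,205),(597,325),.076)):
    p,q=onz(c,f(*a),z),onz(c,f(*b),z);print(p.round(4),q.round(4),"slot ang",np.arctan2(*(q-p)[1::-1]))
print("mouth outer ctr",onz(c,f(588,270),.084), "bore",onz(c,f(606,277),.084))
plan((.477,-.248,.101),1.758)
E
```

```text
[0.5358 0.0267 0.076 ] [0.5538 0.0309 0.076 ] slot ang 0.2291379056675393
[0.5317 0.0362 0.076 ] [0.5558 0.0421 0.076 ] slot ang 0.23739300436774993
mouth outer ctr [0.54103351 0.03013633 0.084     ] bore [0.54237061 0.0337201  0.084     ]
offset [0.001, -0.024, 0.575] roll -0.056 yaw 1.581 dist mm 143.8318557703608 j6 -2.1827690126784267
```

```bash
python3 -m pendant '{"offset":[[0,-0.024,0.1],[0,-0.024,0.25],[0,-0.024,0.4],[0,-0.024,0.5],[0,-0.024,0.57],[0,-0.024,0.57],[0,-0.024,0.57],[0,-0.024,0.57],[0,-0.024,0.57],[0,-0.024,0.57],[0,-0.024,0.57],[0,-0.024,0.57]],"roll":[-0.056,-0.056,-0.056,-0.056,-0.056,-0.056,-0.056,-0.056,-0.056,-0.056,-0.056,-0.056],"gripper":[85,85,85,85,85,85,40,5,5,5,5,5]}'
python3 -c "
from h import *
plan((.477,-.248,.101),1.758)
s=env.read_state();print(s['joints'],s['ft_torque'])"
```

```text
t: 4.08
ee_pos: [0.4773, -0.2506, 0.1032]
eef_rot: [0.0, -0.092, 0.996, -0.0]
ft_force: [-0.4, 0.7, 2.1]
grip_width: 0.122
finger_force: 61.0
offset [-0.001, 0.01, 0.009] roll -0.001 yaw 1.755 dist mm 3.411094810153483 j6 -2.3687855949582555
[-6.13717069e-01  2.04822592e-01  1.92014381e+00  9.53974072e-05
  1.01612477e+00 -2.36878559e+00] [ 0.05854767  0.08845279 -0.05010512]
```

```bash
python3 -m pendant '{"offset":[[0,0,-0.15],[0,0,-0.35],[0,0,-0.55],[0,0,-0.55],[0,0,-0.55]],"roll":[0,0,0,0,0],"gripper":[5,5,5,5,5]}'
python3 -c "
from h import *
plan((.535,-.04,.241),1.80)"
```

```text
t: 4.7
ee_pos: [0.4761, -0.2498, 0.2387]
eef_rot: [-0.001, -0.092, 0.996, 0.001]
ft_force: [-0.0, -0.2, -3.4]
grip_width: 0.125
finger_force: 60.4
offset [-0.385, 0.782, -0.009] roll -0.014 yaw 1.755 dist mm 217.95004423903163 j6 -2.3687722677107996
```

```bash
python3 -m pendant '{"offset":[[-0.385,0.78,0],[-0.385,0.78,0],[-0.385,0.78,0],[-0.385,0.78,0],[-0.385,0.78,0],[-0.385,0.78,0]],"roll":[-0.014,-0.014,-0.014,-0.014,-0.014,-0.014],"gripper":[5,5,5,5,5,5]}'
python3 - <<'E'
from h import *
import json
s=env.read_state();im=env.get_image("wrist");cv2.imwrite("pics/w2.png",im)
sc=env.get_image("scene");sd=env.get_image("side");cv2.imwrite("pics/s2.png",sc);cv2.imwrite("pics/d2.png",sd)
json.dump({k:np.array(v).tolist() for k,v in s.items()},open("w2.json","w"))
c=cam("wrist",s);print(s["ee_pos"],s["joints"])
u,v=proj(c,(.541,.034,.08)).astype(int);print(u,v)
def crop(I,u,v,h,w,S):
    u,v=int(u),int(v);return cv2.resize(cv2.copyMakeBorder(I,h,h,w,w,0)[v:v+2*h,u:u+2*w],(S,S),interpolation=cv2.INTER_NEAREST)
p=np.array(s["ee_pos"]);t=p-[0,0,.06]
us,ud=proj(cam("scene"),t),proj(cam("side"),t);print(us,ud)
a=crop(im,u,v,40,40,480);b=crop(sc,*us,40,40,240);d=crop(sd,*ud,40,40,240)
cv2.imwrite("pics/c2.png",np.hstack([a,np.vstack([b,d])]))
E
```

```text
t: 5.45
ee_pos: [0.5346, -0.0414, 0.238]
eef_rot: [-0.002, -0.114, 0.993, 0.0]
ft_force: [0.1, 0.1, -2.3]
grip_width: 0.127
finger_force: 60.3
[ 0.53455221 -0.04135446  0.23795713] [-2.07697617e-01  3.68760827e-02  1.82745371e+00 -8.51128540e-04
  1.28155055e+00 -2.00666038e+00]
346 218
[296.97448706 168.67171189] [261.72635939 196.81145633]
```

View pics/c2.png

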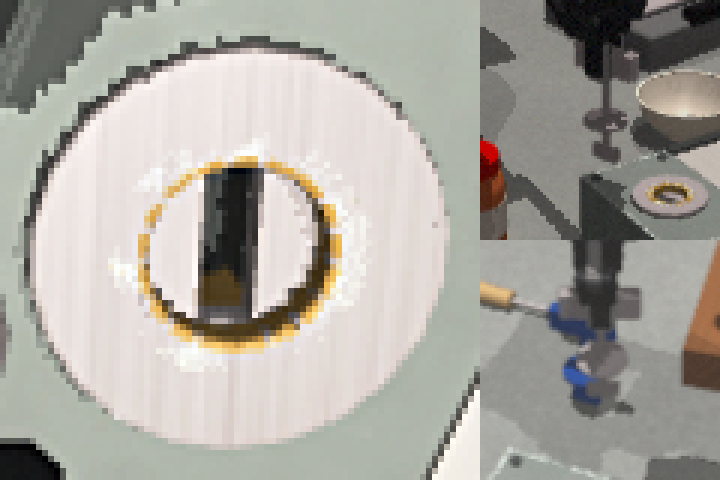

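The lock mouth is centred at about (240,250) in the crop. The slot edges run from (203,180) to (197,318) and from (265,170) to (257,318). The key hangs straight below the jaws.

```bash
python3 - <<'E'
from h import *
import json
s=json.load(open("w2.json"));c=cam("wrist",s)
f=lambda x,y:(306+x/6,178+y/6)
L=[]
for a,b in(((203,180),(197,318)),((265,170),(257,318))):
    p,q=onz(c,f(*a),.076),onz(c,f(*b),.076);L.append((p,q));print(p.round(4),q.round(4),"slot ang",np.arctan2(*(q-p)[1::-1]))
print("outer",onz(c,f(237,246),.084),"bore",onz(c,f(240,252),.084), "outer d",np.linalg.norm(onz(c,f(28,246),.084)-onz(c,f(445,246),.084)))
print("bore d",np.linalg.norm(onz(c,f(138,246),.084)-onz(c,f(342,246),.084)))
d=L[1][1]-L[1][0];d/=np.linalg.norm(d);n=np.array([-d[1],d[0],0]);B=onz(c,f(238.5,249),.084)
print("slot centreline offset of mouth ctr", n@(B-(L[0][0]+L[1][0])/2), "width",n@(L[1][0]-L[0][0]))
E
```

```text
[0.5328 0.0254 0.076 ] [0.5573 0.0315 0.076 ] slot ang 0.2443350496069591
[0.5286 0.0353 0.076 ] [0.5549 0.0418 0.076 ] slot ang 0.24335834184992627
outer [0.54088122 0.03202114 0.084     ] bore [0.54179063 0.032825   0.084     ] outer d 0.07079659035927464
bore d 0.034634466490295245
slot centreline offset of mouth ctr -0.0005320321429823924 width 0.010617073733310884
```

```bash
python3 -c "
from h import *
plan((.541,.033,.190),1.815)"
```

```text
offset [-0.09, 0.288, 0.198] roll -0.006 yaw 1.797 dist mm 90.19498283513765 j6 -2.0064502016436774
```

```bash
python3 -m pendant '{"offset":[[-0.09,0.288,0],[-0.09,0.288,0],[-0.09,0.288,0.1],[-0.09,0.288,0.2],[-0.09,0.288,0.2],[-0.09,0.288,0.2]],"roll":[-0.006,-0.006,-0.006,-0.006,-0.006,-0.006],"gripper":[5,5,5,5,5,5]}'
python3 - <<'E'
from h import *
plan((.541,.033,.175),1.815)
s=env.read_state();p=np.array(s["ee_pos"]);t=p-[0,0,.095]
sc=env.get_image("scene");sd=env.get_image("side")
o=[]
for n,I in(("scene",sc),("side",sd)):
    u=proj(cam(n),t);print(n,u);a,b=(u-[35,50]).astype(int);print(a,b)
    o.append(cv2.resize(I[b:b+70,a:a+70],(400,400),interpolation=cv2.INTER_CUBIC))
cv2.imwrite("pics/c3.png",cv2.convertScaleAbs(np.hstack(o),alpha=1.6))
E
```

```text
t: 6.35
ee_pos: [0.5422, 0.0334, 0.1912]
eef_rot: [0.001, -0.123, 0.992, -0.0]
ft_force: [-0.7, 0.6, -2.6]
grip_width: 0.127
finger_force: 60.3
offset [0.005, -0.0, 0.065] roll 0.001 yaw 1.817 dist mm 16.22460480106812 j6 -1.8844149029711015
scene [319.33900043 187.74300984]
284 137
side [250.74928873 243.73436889]
215 193
```

View pics/c3.png

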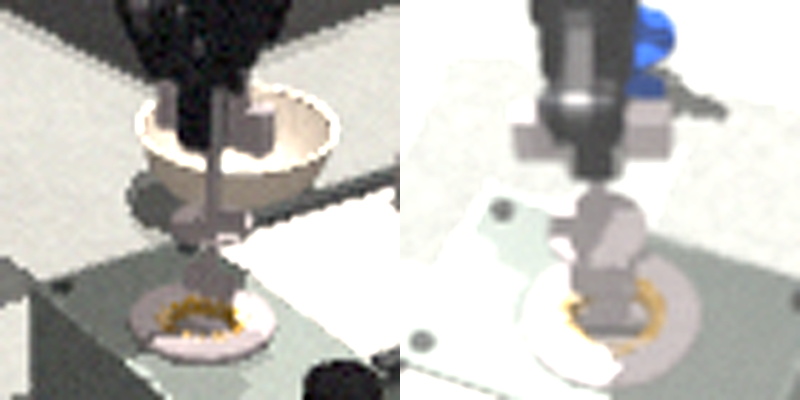

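The key hangs over the mouth in both views, though in the scene view it looks slightly right of the bore. I'll triangulate both to check.

```bash
python3 - <<'E'
from h import *
S,D=cam("scene"),cam("side");k=.175
f=lambda x,y:(284+x*k,137+y*k);g=lambda x,y:(215+(x-400)*k,193+y*k)
for n,a,b in(("tip",(215,297),(605,328)),("flange",(213,225),(612,228)),("bore",(201,318),(614,308)),("outer",(202,322),(611,318))):
    p,e=tri(S,f(*a),D,g(*b));print(n,p.round(4),round(e,4))
print("bore onz",onz(S,f(201,318),.084),onz(D,g(614,308),.084))
for t in((.5422,.0334,.0962),(.5413,.0327,.084)):
    u=(proj(S,t)-[284,137])/k;v=(proj(D,t)-[215,193])/k;print(t,u.round(),v.round()+[400,0])
E
```

```text
tip [0.5391 0.0449 0.0865] 0.0005
flange [0.5408 0.0346 0.1328] 0.0085
bore [0.5413 0.0316 0.0813] 0.0043
outer [0.5413 0.0335 0.0779] 0.0024
bore onz [0.54676953 0.02920152 0.084     ] [0.53907173 0.03195965 0.084     ]
(0.5422, 0.0334, 0.0962) [202. 290.] [604. 290.]
(0.5413, 0.0327, 0.084) [199. 311.] [608. 308.]
```

```bash
python3 - <<'E'
from h import *
S,D=cam("scene"),cam("side");k=.175
b=np.array([np.cos(.245),np.sin(.245),0])
a=np.array([.5422,.0334,.0962])
P={"tip":a,"fl":a+[0,0,.04],"headtop":a+[0,0,.109],"barR":a+b*.03+[0,0,.097],"barL":a-b*.03+[0,0,.097],"barbot":a+[0,0,.085]}
for n,t in P.items():
    print(n,((proj(S,t)-[284,137])/k).round(),((proj(D,t)-[215,193])/k).round()+[400,0])
E
```

```text
tip [202. 290.] [604. 290.]
fl [205. 218.] [600. 225.]
headtop [210.  86.] [591. 104.]
barR [264. 127.] [513. 125.]
barL [156.  93.] [672. 126.]
barbot [208. 133.] [594. 147.]
```

```bash
python3 - <<'E'
from h import *
S,D=cam("scene"),cam("side")
a=np.array([.5346,-.0414,.1428]);print("pred",proj(S,a),proj(D,a),"fl",proj(S,a+[0,0,.04]),proj(D,a+[0,0,.04]))
print(tri(S,(299,181.3),D,(259.3,214.3)))
sc,sd=cv2.imread("pics/s2.png"),cv2.imread("pics/d2.png")
x=cv2.resize(sc[140:195,270:325],(400,400),interpolation=cv2.INTER_CUBIC);y=cv2.resize(sd[170:225,233:288],(400,400),interpolation=cv2.INTER_CUBIC)
cv2.imwrite("pics/c4.png",cv2.convertScaleAbs(np.hstack([x,y]),alpha=1.3))
E
```

```text
pred [296.89478435 180.49327856] [262.16175111 207.48565257] fl [296.98358753 167.02395708] [261.64802329 195.2840714 ]
(array([ 0.53493983, -0.02965543,  0.13459158]), np.float64(0.007835314539398064))
```

View pics/c4.png

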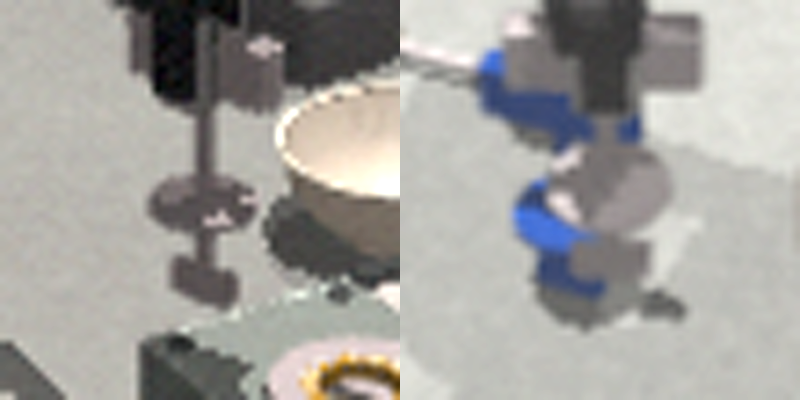

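The earlier frame shows the key hanging untilted, with residuals of about 1 px. The lock looks about 1.5 mm toward -x, -y of my target, so I'll correct for that and feel downward.

```bash
python3 -m pendant '{"offset":[[0.01,-0.004,0],[0.01,-0.004,0.02],[0.01,-0.004,0.04],[0.01,-0.004,0.05],[0.01,-0.004,0.055],[0.01,-0.004,0.055]],"roll":[0,0,0,0,0,0],"gripper":[5,5,5,5,5,5]}'
python3 -m pendant '{"offset":[[0,0,0.01],[0,0,0.02],[0,0,0.03],[0,0,0.03]],"roll":[0,0,0,0],"gripper":[5,5,5,5]}'
```

```text
t: 7.2
ee_pos: [0.5393, 0.0326, 0.1764]
eef_rot: [-0.0, -0.123, 0.992, 0.0]
ft_force: [-0.2, -0.4, -3.1]
grip_width: 0.126
finger_force: 60.3
t: 7.7
ee_pos: [0.5391, 0.0326, 0.1686]
eef_rot: [-0.0, -0.123, 0.992, 0.0]
ft_force: [-0.4, -0.5, -2.6]
grip_width: 0.127
finger_force: 60.3
```

```bash
python3 -m pendant '{"offset":[[0,0,0.01],[0,0,0.02],[0,0,0.03],[0,0,0.03]],"roll":[0,0,0,0],"gripper":[5,5,5,5]}'
```

```text
t: 8.2
ee_pos: [0.5391, 0.0326, 0.1611]
eef_rot: [-0.0, -0.123, 0.992, 0.0]
ft_force: [-0.1, 0.1, -2.2]
grip_width: 0.132
finger_force: 60.3
```

```bash
python3 -m pendant '{"offset":[[0,0,0.015],[0,0,0.03],[0,0,0.045],[0,0,0.055],[0,0,0.062],[0,0,0.062]],"roll":[0,0,0,0,0,0],"gripper":[5,5,5,5,5,5]}'
python3 -m pendant '{"offset":[[0,0,0.004],[0,0,0.008],[0,0,0.012],[0,0,0.012]],"roll":[0,0,0,0],"gripper":[5,5,5,5]}'
```

```text
t: 8.95
ee_pos: [0.5393, 0.0325, 0.1459]
eef_rot: [-0.0, -0.123, 0.992, 0.0]
ft_force: [-0.3, 1.1, -3.0]
grip_width: 0.13
finger_force: 60.3
t: 9.45
ee_pos: [0.5395, 0.0326, 0.1431]
eef_rot: [0.0, -0.123, 0.992, -0.0]
ft_force: [-0.0, 0.2, -1.6]
grip_width: 0.127
finger_force: 60.6
```

```bash
python3 -m pendant '{"offset":[[0,0,0.003],[0,0,0.006],[0,0,0.008],[0,0,0.008]],"roll":[0,0,0,0],"gripper":[5,5,5,5]}'
python3 -c "
from h import *
s=env.read_state();print(s['ft_force'],s['ft_torque'],s['joints'])"
```

```text
t: 9.95
ee_pos: [0.54, 0.0326, 0.1429]
eef_rot: [0.0, -0.123, 0.992, -0.0]
ft_force: [-2.9, 0.4, 7.4]
grip_width: 0.129
finger_force: 61.9
[-2.94714889  0.43144612  7.43508885] [ 0.10158566  0.74749938 -0.00972421] [-6.95458567e-02  1.51785204e-01  1.89531847e+00 -8.81058915e-06
  1.09375998e+00 -1.88754529e+00]
```

```bash
python3 -m pendant '{"offset":[[0,0,-0.004],[0,0,-0.004],[0,0,-0.004],[0,0,-0.004],[0,0,-0.004],[0,0,-0.004],[0,0,-0.004],[0,0,-0.004],[0,0,-0.004]],"roll":[0.03,0.07,0.12,0.17,0.22,0.27,0.32,0.32,0.32],"gripper":[5,5,5,5,5,5,5,5,5]}'
python3 -c "
from h import *
s=env.read_state();print(s['ft_force'],s['ft_torque'],yaw(s)[1],s['joints'][5])"
```

```text
t: 11.08
ee_pos: [0.5403, 0.0327, 0.143]
eef_rot: [0.001, 0.369, 0.929, 0.001]
ft_force: [0.1, 1.9, 4.6]
grip_width: 0.13
finger_force: 61.4
[0.07371456 1.9018599  4.57541449] [0.20716259 0.0860575  0.02914   ] 0.8146322962930392 -0.8843870099795633
```

```bash
python3 -m pendant '{"offset":[[0,0,0],[0,0,0],[0,0,0],[0,0,0]],"roll":[0.03,0.06,0.08,0.08],"gripper":[5,5,5,5]}'
python3 -c "
from h import *
s=env.read_state();print(s['ft_force'],s['ft_torque'],yaw(s)[1],s['joints'][5])"
python3 -m pendant '{"offset":[[0,0,0],[0,0,0],[0,0,0],[0,0,0]],"roll":[0.03,0.06,0.08,0.08],"gripper":[5,5,5,5]}'
python3 -c "
from h import *
s=env.read_state();print(s['ft_force'],s['ft_torque'],yaw(s)[1],s['joints'][5])"
```

```text
t: 11.58
ee_pos: [0.5404, 0.0328, 0.143]
eef_rot: [0.001, 0.483, 0.876, 0.001]
ft_force: [-0.4, 1.5, 4.9]
grip_width: 0.128
finger_force: 61.5
[-0.36804221  1.5392871   4.93994625] [ 0.45124286  0.02088517 -0.0143161 ] 0.563120286254406 -0.6329383266442062
t: 12.08
ee_pos: [0.5404, 0.0329, 0.143]
eef_rot: [0.001, 0.587, 0.81, 0.001]
ft_force: [0.5, 2.6, 5.7]
grip_width: 0.131
finger_force: 71.0
[0.52301109 2.5837407  5.71600144] [ 0.6104647  -0.08012501  1.3029081 ] 0.3172854628914624 -0.38578756492477645
```

```bash
python3 -m pendant '{"offset":[[0,0,0],[0,0,0],[0,0,0],[0,0,0],[0,0,-0.1],[0,0,-0.25],[0,0,-0.38],[0,0,-0.38]],"roll":[0,0,0,0,0,0,0,0],"gripper":[40,85,85,85,85,85,85,85]}'
python3 -c "
from h import *
plan((.5595,.197,.235),1.445)"
```

```text
t: 13.08
ee_pos: [0.5417, 0.0323, 0.2407]
eef_rot: [0.003, 0.59, 0.808, 0.002]
ft_force: [-0.2, -0.0, 0.8]
grip_width: 0.998
finger_force: 0.0
offset [0.606, 0.268, 0.023] roll -0.361 yaw 0.31 dist mm 165.75935022055972 j6 -0.3796359075548177
```

```bash
python3 -m pendant '{"offset":[[0.6,0.27,0],[0.6,0.27,0],[0.6,0.27,0],[0.6,0.27,0],[0.6,0.27,0],[0.6,0.27,0],[0.6,0.27,0],[0.6,0.27,0]],"roll":[-0.361,-0.361,-0.361,-0.361,-0.361,-0.361,-0.361,-0.361],"gripper":[85,85,85,85,85,85,85,85]}'
python3 - <<'E'
from h import *
import json
s=env.read_state();im=env.get_image("wrist");cv2.imwrite("pics/w3.png",im)
json.dump({k:np.array(v).tolist() for k,v in s.items()},open("w3.json","w"))
c=cam("wrist",s);print(proj(c,(.5606,.196,.1085)),proj(c,(.5402,.0325,.157)))
plan((.5606,.196,.100),1.445)
E
```

```text
t: 14.08
ee_pos: [0.5574, 0.1958, 0.2359]
eef_rot: [-0.001, 0.065, 0.998, -0.0]
ft_force: [-0.3, -0.3, 0.9]
grip_width: 0.996
finger_force: 0.0
[277.63055753 206.70589332] [ 59.05999604 224.54379414]
offset [-0.013, 0.003, 0.545] roll -0.001 yaw 1.442 dist mm 136.30325228024913 j6 -1.2228431036598115
```

View pics/w3.png

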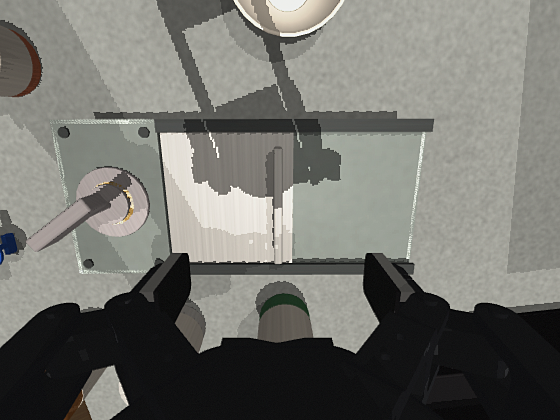

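The wrist view shows the key standing turned in the lock, with its bar from (30,245) to about (105,188). The lip is at (278,150)–(278,262), matching the prediction, so I'll descend and grip it.

```bash
python3 -m pendant '{"offset":[[-0.012,0.003,0.2],[-0.012,0.003,0.4],[-0.012,0.003,0.5],[-0.012,0.003,0.54],[-0.012,0.003,0.54],[-0.012,0.003,0.54],[-0.012,0.003,0.54],[-0.012,0.003,0.54],[-0.012,0.003,0.54],[-0.012,0.003,0.54]],"roll":[0,0,0,0,0,0,0,0,0,0],"gripper":[85,85,85,85,60,30,0,0,0,0]}'
python3 -c "
from h import *
s=env.read_state();p=np.array(s['ee_pos']);plan(p+.06*np.array([.125,.992,0]))"
```

```text
t: 15.38
ee_pos: [0.5616, 0.1964, 0.1032]
eef_rot: [0.001, 0.063, 0.998, 0.0]
ft_force: [-1.4, -1.0, 6.4]
grip_width: 0.078
finger_force: 61.8
offset [0.0, 0.24, 0.0] roll 0 yaw 1.444 dist mm 59.99066927447968 j6 -1.2254053764114015
```

```bash
python3 -m pendant '{"offset":[[0,0.04,0],[0,0.1,0],[0,0.16,0],[0,0.22,0],[0,0.28,0],[0,0.34,0],[0,0.4,0],[0,0.44,0],[0,0.46,0],[0,0.46,0]],"roll":[0,0,0,0,0,0,0,0,0,0],"gripper":[0,0,0,0,0,0,0,0,0,0]}'
```

```text
t: 16.62
ee_pos: [0.5762, 0.3109, 0.1032]
eef_rot: [0.001, 0.063, 0.998, 0.0]
ft_force: [-1.5, -0.1, 5.1]
grip_width: 0.078
finger_force: 61.8
```

Unbolted: it moved 115 mm freely. I'll pull on to the stop.

```bash
python3 -m pendant '{"offset":[[0,0.01,0],[0,0.02,0],[0,0.03,0],[0,0.035,0],[0,0.035,0]],"roll":[0,0,0,0,0],"gripper":[0,0,0,0,0]}'
```

```text
t: 17.25
ee_pos: [0.5768, 0.3154, 0.1032]
eef_rot: [-0.001, 0.063, 0.998, -0.004]
ft_force: [-4.5, -10.3, 9.9]
grip_width: 0.083
finger_force: 62.5
```

```bash
python3 -m pendant '{"offset":[[0,-0.01,0],[0,-0.01,0],[0,-0.01,0],[0,-0.01,0],[0,-0.01,0],[0,-0.01,-0.15],[0,-0.01,-0.35],[0,-0.01,-0.6],[0,-0.01,-0.6],[0,-0.01,-0.6]],"roll":[0,0,0,0,0,0,0,0,0,0],"gripper":[30,85,85,85,85,85,85,85,85,85]}'
python3 - <<'E'
from h import *
s=env.read_state();W=env.get_image("wrist");D=env.get_image("side")
c=cam("wrist",s);print(proj(c,(.5606+.015,.196+.119,.1085)),s["t"])
cv2.imwrite("pics/f.png",np.hstack([cv2.resize(W,(400,300)),cv2.resize(D[150:400,130:400],(400,300))]))
E
```

```text
t: 18.5
ee_pos: [0.5763, 0.3167, 0.2524]
eef_rot: [0.0, 0.063, 0.998, 0.0]
ft_force: [-0.7, -0.2, 0.1]
grip_width: 0.997
finger_force: 0.0
[274.90010152 198.20961825] 18.5
```

View pics/f.png

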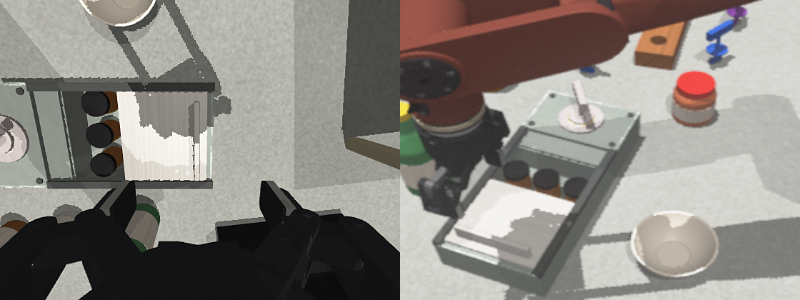

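```bash
python3 -c "
from rig import env
print(env.job_done())"
```

```text
the job is handed in; nothing more can be done
None
```

The job is handed in at about 18.6 s of the 67 s: the cross-bar key is fully home and turned clockwise to its firm stop, the cover is open to its 120 mm stop, and I never touched the round-headed key or the surrounding stock.

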